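Dip the spatula and hold it level over the drip tray

TASK

Take the wooden spatula off its rest and dip the tip of its blade into the white rinse pot, down inside below the rim. Then lift it out and hold the spatula still and level, face up, with the blade over the middle of the drip tray and about 15 cm above the counter; finish while still holding it there in the gripper. Leave the pot, the bottle and the funnel standing where they are.

Things in the scene. Friction and masses are not known exactly. Their poses are not given: they have to be found in the camera images.
- spatula: Wooden spatula, 270 mm, 60 g, level in the rest, blade towards the robot. Origin: balance point on the handle's centre line, 52 mm above the counter; grip here. x to the blade, z up from its upper face. Centred on x: handle 16 wide (y), 14 thick, x -143 to 57 mm; shoulder 30 wide, 8 thick, to x 70; blade 44 wide, 6 thick, x 65 to 127.
- spatula_tip (a point): Middle of the blade's front edge, on the spatula's x axis, 127 mm from its origin.
- spatula_blade (a point): Middle of the blade, on the spatula's x axis, 92 mm from its origin.
- rest: Steel tool rest, fixed. Foot 130 x 60 x 8 mm, origin at the centre of its underside. Two uprights, 10 mm thick (x), 44 mm wide, at x = -45 and +45 mm; the handle lies along x in their notches (24 mm wide, floor 45 mm above the counter, ears up to 58 mm). 80 mm between the uprights are free for fingers, down to the foot.
- pot: Round open white stoneware pot, 65 mm high, 108 mm outside and 100 mm inside at the rim, 100 mm outside at the foot, wall 4 mm, inner floor 6 mm above the counter, 600 g, loose. Origin at the centre of its underside, z up.
- pot_rim (a point): Centre of the pot's mouth, 65 mm above its origin.
- tray: Aluminium drip tray, 160 x 130 mm (x, y), 16 mm high, open on top with a few thin bars inside, fixed to the counter. Origin at the centre of its underside.
- bottle: Glass bottle with a steel cap, 72 mm across and 190 mm tall, loose, not used. Origin at the centre of its underside. Beyond the work on the robot's right, nearer the robot than the bottle, stands a fixed juicer 285 mm tall, all of it at y below -0.43 m.
- funnel: Small steel funnel standing on its wide mouth, 84 mm across, 85 mm tall, loose, not used. Origin at the centre of its underside.
Things that resemble listed ones, but are neither listed nor needed, are in the scene too. Of the things shaped like the tray, the aluminium one is meant.

How it is judged:
By the outcome, as a careful person would: the job done as asked, in the order asked, and still so for the second after the job is handed in, while the arm keeps its last pose, push and grip.
It also fails if it takes over 40 s, if anything falls off the work surface, if the arm or the gripper's body presses on something with over 40 N, if the wrist force passes 120 N, or if a joint passes its speed limit or range.

ROBOT

A 6-joint arm with a two-finger parallel gripper is mounted at the origin on the work surface. World frame = base frame: x ahead of the robot, y to its left, z up, the work surface at z = 0. Lengths are in m, angles in rad, forces in N, time in s.
With the tool pointing down it reaches from about 0.35 to 0.725 m from the base axis. Payload 6 kg.
Tool frame: the origin (TCP) lies on the centre line of the jaws, within the pads' length; the fingertips stand env.nose_length ahead of it and the grasp point (between the pads) lies 6 mm ahead of it (env.nose_length is the distance from the TCP to the fingertips, in m); x points along the fingers, z is the direction in which the jaws open and shut, and the axes are right-handed (so a half turn about x gives the same grasp; the last joint's range is limited). The gripper opens to 85 mm and grips with 20 to 120 N. Pads are 22 mm wide; open, the fingers measure 114 mm over their backs; the gripper's body (76 mm by 85 mm) begins 54 mm behind the grasp point. The pads swing forward as they close: fully open they stand 13 mm farther back than shut.
Start: joints at [1.641, 0.04, 0.085, 0, -1.615, -0.334], TCP at [0.156, 0.579, 0.256] pointing down, gripper open.
Joint ranges: [-2.56, 2.56], [-1.29, 2.01], [-1.08, 1.49], [-3.29, 1.98], [-2.81, -0.18], [-2.99, 2.99]. Speed limits (rad/s): [2.57, 2.57, 3.01, 3.14, 3.14, 3.14].

INTERFACE

Orientations are given as [roll, pitch, yaw] about the fixed x, y, z axes, in that order (R = Rz(yaw) Ry(pitch) Rx(roll)).
In Python, from rig import env gives the robot as it stands.
- The arm moves only by the shell command python3 -m jog 'ROWS' [FORCE]. ROWS is JSON, a list of rows, each a list of 3 entries, a list of its own where there are three numbers: the opening, from 0 (shut) to 1 (fully open), then the shift along the tool's x, y, z in cm, then the turn, a rotation vector about the tool's x, y, z in rad. A call has 1 to 20 rows; each row is the pose to reach, as a shift and turn from the pose measured when the call began, along the tool's axes at that moment; what a row does not reach only later rows make up. A row lasts 1/8 s, in which the tool goes at most 62.5 mm and 10.7 degrees, less where a joint would pass 70% of its speed; a pose out of reach is approached as far as the arm can. A call with a gripper value outside its range is refused whole. The fingers move at their own pace and stop on an object; FORCE is the grip in N (left out, the last holds). Time passes only in rows, so rows that repeat a pose let the fingers close. It gives the time, the measured TCP pose, the force and the opening at its end, in the units of the state.
- env.get_state(): the state, without advancing time (a new reading comes with each control period).
- env.camera(name): name is "scene" or "top" or "wrist"; returns a dict with "pixels" (420x560x3 uint8, blue, green, red), "z_map" (420x560 float32, m along the optical axis (not along the pixel's ray), 0 where there is no reading), "vertical_fov" (degrees; the focal length in pixels is half the picture's height over the tangent of half this angle, whatever the lens; pixels are square), "cx", "cy" (the principal point, pixels), "pose" (4x4, takes a point from camera to world coordinates); the wrist camera has in their place "tool_from_camera" (4x4, takes a point from camera to tool coordinates, whose origin is the TCP and whose axes are the tool frame's). Camera axes: x right, y down, z forward; pixel columns grow to the right and rows downward; lengths in m; the calibration is good to about 2 mm. A picture is of the moment at which its call begins: read the wrist's pose just before it.
- env.close_job(): hands the job in, once; it reports no verdict.
The state is a dict: "time_s": time; "joint_positions": joint angles; "joint_vel": joint speeds; "joint_torque": joint torques, N m; "ee_pos": TCP position; "eef_rot": TCP orientation; "force": force on the tool from outside, world axes, zero at the start; "moment": the same for the moment, N m; "finger_gap": opening from 0.0 (shut) to 1.0 (fully open).
Only numpy, scipy, OpenCV 4.12 (cv2) and the standard library are available. Lean on these libraries where they do the work, as an engineer would, in place of code of your own. Each camera call takes 0.05 s, during which the arm holds its last target. There are 200 camera calls.

## Working session

There is one attempt and no reset: what is moved stays moved. The work goes in short steps, Python scripts to look and compute and a shell command to move; the robot and the scene stay as the last step left them, time stands still between calls to the robot, and variables do not carry over. Pictures are saved under pics/ and viewed, about 8 in all and at most 12, crops included, and the job is handed in when it is done.

```bash
mkdir -p pics; ls; cat > h.py <<'E'
import numpy as np,cv2
from scipy.spatial.transform import Rotation as R
from rig import env
def T():
    s=env.get_state();M=np.eye(4);M[:3,:3]=R.from_euler('xyz',s['eef_rot']).as_matrix();M[:3,3]=s['ee_pos'];return M
def shot(name,fn):
    t=T();c=env.camera(name);P=c['pose'] if 'pose' in c else t@c['tool_from_camera']
    cv2.imwrite('pics/'+fn+'.png',c['pixels']);np.savez('pics/'+fn+'.npz',z=c['z_map'],P=P,f=210/np.tan(np.radians(c['vertical_fov'])/2),cx=c['cx'],cy=c['cy'])
def pt(fn,u,v,z=None):
    """world point of pixel; if z given intersect the ray with that height"""
    d=np.load('pics/'+fn+'.npz');r=np.array([(u-d['cx'])/d['f'],(v-d['cy'])/d['f'],1]);P=d['P']
    if z is None: k=d['z'][int(v),int(u)]
    else: k=(z-P[2,3])/(P[:3,:3]@r)[2]
    return P[:3,:3]@(r*k)+P[:3,3]
E
python3 - <<'E'
from h import *
np.set_printoptions(precision=4,suppress=True)
print(env.get_state(),env.nose_length)
shot('top','top1');shot('scene','sc1')
a=cv2.imread('pics/top1.png');b=cv2.imread('pics/sc1.png')
print(a.shape)
E
```

```text
pics
{'time_s': 0.0, 'joint_positions': array([ 1.6407,  0.0408,  0.0838, -0.0005, -1.6155, -0.3337]), 'joint_vel': array([-0.0014, -0.0003,  0.0004, -0.0018, -0.0001,  0.0005]), 'joint_torque': array([ -0.0021, -36.8202,  34.7402,   6.9322,  -0.0056,  -0.    ]), 'ee_pos': array([0.1563, 0.579 , 0.2553]), 'eef_rot': array([ 0.0549,  1.569 , -1.7797]), 'force': array([-0.9129, -0.068 ,  0.606 ]), 'moment': array([ 0.0278, -0.0534, -0.0267]), 'finger_gap': 1.0006777831184903} 0.025
(420, 560, 3)
```

View pics/top1.png

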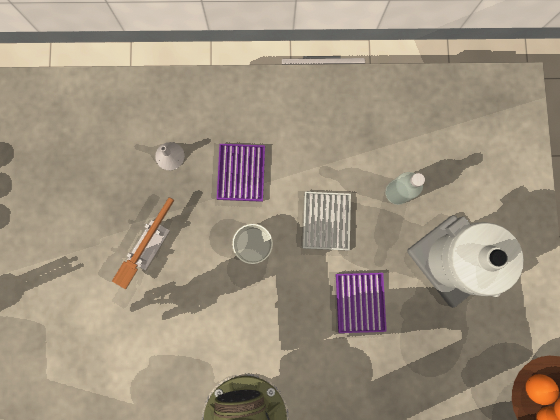

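View pics/sc1.png

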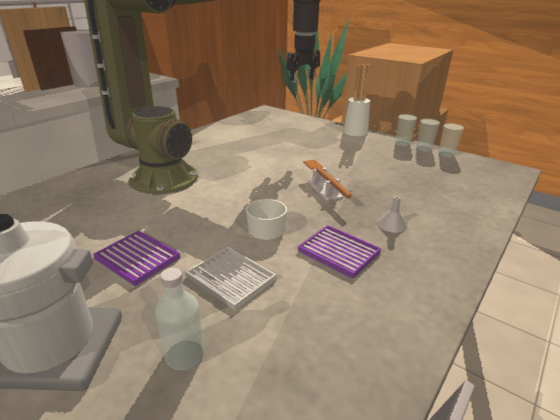

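The top view shows the spatula at (172,200)–(123,280), blade toward the robot, the white pot at (252,244), the funnel at (169,156) and the bottle at (405,188). Three things look like the tray: purple at (241,172), purple at (361,302) and grey aluminium at (328,221). The grey one fits the description. I'll confirm it in a crop.

```bash
python3 - <<'E'
from h import *
np.set_printoptions(precision=4,suppress=True)
a=cv2.imread('pics/top1.png')
c1=cv2.resize(a[180:300,95:215],(400,400),interpolation=cv2.INTER_CUBIC)
c2=cv2.resize(a[180:300,210:370],(534,400),interpolation=cv2.INTER_CUBIC)[:,:400+134]
cv2.imwrite('pics/crop1.png',cv2.resize(np.hstack([c1,c2]),(798,342)))
d=np.load('pics/top1.npz');print(d['P'],d['f'],d['cx'],d['cy'])
for n,u,v in [('sp end',172,200),('sp mid',148,238),('blade',124,278),('pot floor',252,244),('tray',328,221),('bottle cap',417,180),('funnel tip',165,150),('p1',241,172)]:
    print(n,pt('top1',u,v))
E
```

```text
[[-0.0198 -0.9923  0.1225  0.3854]
 [-0.9997  0.0177 -0.0181 -0.0696]
 [ 0.0158 -0.1228 -0.9923  1.2994]
 [ 0.      0.      0.      1.    ]] 461.63249635081075 276.36854037230165 215.4534544609286
sp end [0.5862 0.1901 0.0564]
sp mid [0.4838 0.2527 0.0597]
blade [0.3788 0.316  0.0547]
pot floor [ 0.4657 -0.0235  0.0074]
tray [ 0.5271 -0.2393  0.0021]
bottle cap [ 0.6042 -0.4376  0.1888]
funnel tip [0.7179 0.204  0.085 ]
p1 [0.6697 0.0046 0.0156]
```

View pics/crop1.png

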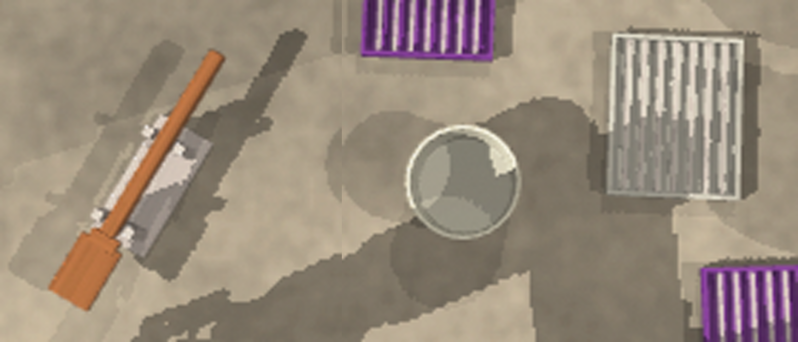

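The crop confirms the grey metal tray at about (327,221). The other two are purple. Next I'll compute the approach.

```bash
cat >> h.py <<'E'
def goal(pos,d,tilt=0,flip=1):
    """grasp point at pos (=spatula origin), spatula heading d (rad), blade pitched down by tilt"""
    z0=T()
    sx=np.array([np.cos(d)*np.cos(tilt),np.sin(d)*np.cos(tilt),-np.sin(tilt)])
    sy=np.array([-np.sin(d),np.cos(d),0]);tx=-np.cross(sx,sy)
    tz=flip*sy;M=np.eye(4);M[:3,:3]=np.c_[tx,np.cross(tz,tx),tz];M[:3,3]=np.array(pos)-.006*tx
    return M
def delta(M,t=None):
    t=T() if t is None else t;D=np.linalg.inv(t)@M
    return np.round(D[:3,3]*100,2),np.round(R.from_matrix(D[:3,:3]).as_rotvec(),3)
E
python3 - <<'E'
from h import *
np.set_printoptions(precision=4,suppress=True)
e=pt('top1',170.8,198.6,.059);t=pt('top1',119.2,284.6,.055)
print('len',np.linalg.norm(e-t));d=(t-e)[:2];h=np.arctan2(d[1],d[0]);u=d/np.linalg.norm(d)
o=(e[:2]+143*u/1e3+t[:2]-127*u/1e3)/2
print('end',e,'tip',t,'head',h,'origin',o)
print('pot',pt('top1',252.5,243.9,.065),'tray',pt('top1',327.3,220.7,.016))
print(T())
for f in(1,-1):
  for z in(.16,.05): print(f,z,delta(goal([*o,z],h,0,f)))
E
```

```text
len 0.2651735341018389
end [0.5897 0.1929 0.059 ] tip [0.3617 0.3282 0.055 ] head 2.6058372343145515 origin [0.4688 0.2646]
pot [ 0.4624 -0.0269  0.065 ] tray [ 0.5265 -0.2356  0.016 ]
[[-0.0003  0.9654 -0.2607  0.1563]
 [-0.0016 -0.2607 -0.9654  0.579 ]
 [-1.      0.0001  0.0016  0.2554]
 [ 0.      0.      0.      1.    ]]
1 0.16 (array([ 8.98, 38.36, 22.19]), array([ 0.272,  0.002, -0.   ]))
1 0.05 (array([19.98, 38.36, 22.17]), array([ 0.272,  0.002, -0.   ]))
-1 0.16 (array([ 8.98, 38.36, 22.19]), array([-2.87 ,  0.001,  0.002]))
-1 0.05 (array([19.98, 38.36, 22.17]), array([-2.87 ,  0.001,  0.002]))
```

```bash
python3 -m jog '[[1,[0,5,3],[0.05,0,0]],[1,[1,10,6],[0.1,0,0]],[1,[2,15,9],[0.15,0,0]],[1,[3,20,12],[0.2,0,0]],[1,[4.5,25,15],[0.25,0,0]],[1,[6,30,18],[0.272,0,0]],[1,[7.5,35,20.5],[0.272,0,0]],[1,[9,38.4,22.2],[0.272,0,0]],[1,[9,38.4,22.2],[0.272,0,0]],[1,[9,38.4,22.2],[0.272,0,0]],[1,[9,38.4,22.2],[0.272,0,0]]]' 80
python3 - <<'E'
from h import *
np.set_printoptions(precision=4,suppress=True)
shot('wrist','w1');print(env.get_state()['joint_positions'])
d=np.load('pics/w1.npz');P=np.linalg.inv(d['P'])
for X in ([.4688,.2646,.059],[.5897,.1929,.059],[.3617,.3282,.055]):
    q=P[:3,:3]@X+P[:3,3];print(q[:2]/q[2]*d['f']+[d['cx'],d['cy']])
E
```

```text
time_s: 1.48
ee_pos: [0.4687, 0.2653, 0.1663]
eef_rot: [0.917, 1.57, -1.188]
force: [-0.9, -0.1, -0.5]
finger_gap: 0.997
[ 0.8891 -0.116  -0.2308  0.0008 -1.4565  0.1474]
[281.7226 213.9746]
[282.1155   8.8795]
[281.3777 344.0036]
```

View pics/w1.png

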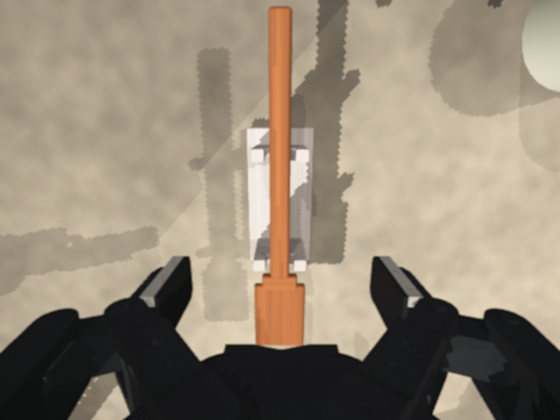

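```bash
python3 - <<'E'
from h import *
o=np.array([.4688,.2646]);h=2.6058;u=np.array([np.cos(h),np.sin(h)]);n=np.array([-u[1],u[0]])
for k,(a,b,z) in dict(end=(280.5,7,.059),shoulder=(280,277,.056),earfar0=(280,147,.058),earfar1=(280,160,.058),earnear1=(280,271,.058),footfar=(280,128,.008)).items():
    p=pt('w1',a,b,z)[:2]-o;print(k,np.round([p@u*1e3,p@n*1e3],1))
print(delta(goal([*o,.05],h)))
E
```

```text
end [-141.6   -1.1]
shoulder [56.4 -1.3]
earfar0 [-51.4  -1.4]
earfar1 [-41.9  -1.4]
earnear1 [49.8 -1.3]
footfar [-64.4  -1.5]
(array([11.03,  0.04,  0.05]), array([ 0.002,  0.001, -0.001]))
```

The wrist view shows the handle centred at column 281 and aligned, with the uprights at rows 153 and 265. My estimate is within 1.5 mm, so I'll descend and grip.

```bash
python3 -m jog '[[1,[4,0,-0.1],[0,0,0]],[1,[8,0,-0.1],[0,0,0]],[1,[10,0,-0.1],[0,0,0]],[1,[11,0,-0.1],[0,0,0]],[1,[11,0,-0.1],[0,0,0]],[0,[11,0,-0.1],[0,0,0]],[0,[11,0,-0.1],[0,0,0]],[0,[11,0,-0.1],[0,0,0]],[0,[11,0,-0.1],[0,0,0]],[0,[11,0,-0.1],[0,0,0]],[0,[11,0,-0.1],[0,0,0]],[0,[11,0,-0.1],[0,0,0]],[0,[11,0,-0.1],[0,0,0]]]' 80
```

```text
time_s: 3.15
ee_pos: [0.4695, 0.2662, 0.0568]
eef_rot: [1.669, 1.57, -0.436]
force: [-1.4, 0.8, 3.9]
finger_gap: 0.173
```

```bash
python3 -m jog '[[0,[-1,0,0],[0,0,0]],[0,[-3,0,0],[0,0,0]],[0,[-6,0,0],[0,0,0]],[0,[-9,0,0],[0,0,0]],[0,[-12,0,0],[0,0,0]],[0,[-14,0,0],[0,0,0]],[0,[-15,0,0],[0,0,0]],[0,[-15,0,0],[0,0,0]]]'
python3 - <<'E'
from h import *
np.set_printoptions(precision=4,suppress=True)
shot('wrist','w2');shot('scene','s2')
a=cv2.imread('pics/w2.png');b=cv2.imread('pics/s2.png')
cv2.imwrite('pics/c2.png',cv2.resize(np.hstack([a,b]),(800,300)))
pot=np.array([.4624,-.0269]);h=np.pi;u=np.array([np.cos(h),np.sin(h)])
th=.7
tip=[*(pot+.018*u),.038]
def org(tip,th): return np.array(tip)-.127*np.array([u[0]*np.cos(th),u[1]*np.cos(th),-np.sin(th)])
for z in (.16,.12,.038):
    tip[2]=z;o=org(tip,th);print(o,delta(goal(o,h,th)))
E
```

```text
time_s: 4.15
ee_pos: [0.4693, 0.2664, 0.2067]
eef_rot: [1.779, 1.57, -0.326]
force: [-0.5, 0.0, -1.4]
finger_gap: 0.173
[ 0.5415 -0.0269  0.2418] (array([-4.05, 20.84, 21.73]), array([-0.511,  0.189,  0.683]))
[ 0.5415 -0.0269  0.2018] (array([-0.05, 20.84, 21.72]), array([-0.511,  0.189,  0.683]))
[ 0.5415 -0.0269  0.1198] (array([ 8.15, 20.83, 21.71]), array([-0.511,  0.189,  0.683]))
```

View pics/c2.png

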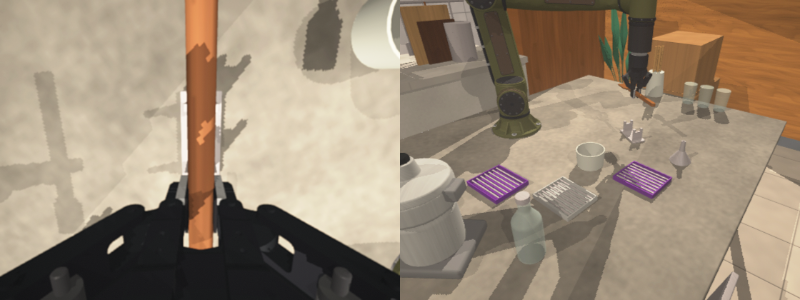

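The spatula is held and the rest is empty. Next I'll move above the pot, pitching the blade down.

```bash
python3 -m jog '[[0,[-0.4,1,1],[0,0,0]],[0,[-1,3,3],[-0.05,0.02,0.07]],[0,[-1.5,5.5,6],[-0.12,0.04,0.16]],[0,[-2,8,8.5],[-0.19,0.07,0.25]],[0,[-2.5,11,11.5],[-0.26,0.1,0.35]],[0,[-3,14,14.5],[-0.34,0.13,0.45]],[0,[-3.5,17,17.5],[-0.41,0.15,0.55]],[0,[-4,19,20],[-0.47,0.17,0.62]],[0,[-4,20.5,21.3],[-0.51,0.19,0.68]],[0,[-4,20.8,21.7],[-0.51,0.19,0.68]],[0,[-4,20.8,21.7],[-0.51,0.19,0.68]],[0,[-4,20.8,21.7],[-0.51,0.19,0.68]]]'
python3 - <<'E'
from h import *
np.set_printoptions(precision=4,suppress=True)
shot('top','t3');shot('scene','s3');print(T(),env.get_state()['joint_positions'])
a=cv2.imread('pics/t3.png')[130:330,130:400];b=cv2.imread('pics/s3.png')[100:300,160:430]
cv2.imwrite('pics/c3.png',cv2.resize(np.hstack([a,b]),(800,296)))
E
```

```text
time_s: 5.75
ee_pos: [0.5376, -0.0259, 0.2459]
eef_rot: [1.575, 0.874, 0.002]
force: [0.0, 0.5, -0.3]
finger_gap: 0.176
[[ 0.6416  0.767   0.0001  0.5377]
 [ 0.0019 -0.0015 -1.     -0.0258]
 [-0.767   0.6416 -0.0024  0.2458]
 [ 0.      0.      0.      1.    ]] [ 0.499  -0.7621 -0.8082  0.3913 -0.9285  0.9313]
```

View pics/c3.png

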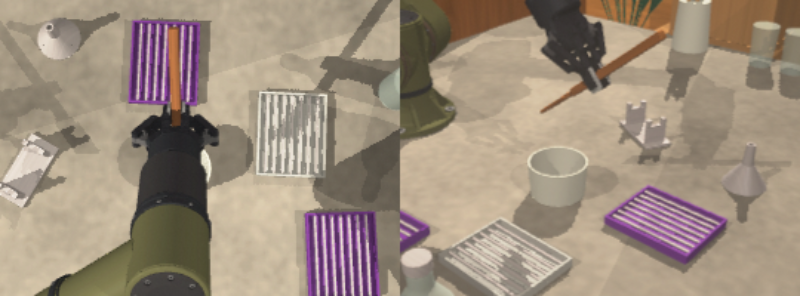

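```bash
python3 - <<'E'
from h import *
np.set_printoptions(precision=4,suppress=True)
t=T();o=t[:3,3]+.006*t[:3,0];sx=-t[:3,1]
d=np.load('pics/s3.npz');P=np.linalg.inv(d['P'])
for k in(.127,.06,-.143):
    X=o+k*sx;q=P[:3,:3]@X+P[:3,3];print(k,X,q[:2]/q[2]*d['f']+[d['cx'],d['cy']])
print(pt('s3',256,173.5))
# pot check from depth (wall top points)
for c,r in((267,205),):print(pt('s3',c,r))
pot=np.array([.4624,-.0269]);h=np.pi;u=np.array([-1,0])
th=.7;print(delta(goal(np.array([*(pot+.018*u),.036])-.127*np.array([-np.cos(th),0,-np.sin(th)]),h,th)))
E
```

```text
0.127 [ 0.4441 -0.0256  0.1597] [259.6701 172.2301]
0.06 [ 0.4955 -0.0257  0.2027] [275.8001 161.7401]
-0.143 [ 0.6512 -0.026   0.333 ] [336.8608 122.0297]
[ 0.4503 -0.0471  0.166 ]
[0.437  0.0121 0.0442]
(array([ 9.47, -7.92,  0.14]), array([-0.001, -0.002,  0.003]))
```

```bash
python3 -c "
import cv2;a=cv2.imread('pics/s3.png')[130:240,200:360];cv2.imwrite('pics/c3b.png',cv2.resize(a,(800,550),interpolation=2))"
```

```text
(no output)
```

View pics/c3b.png

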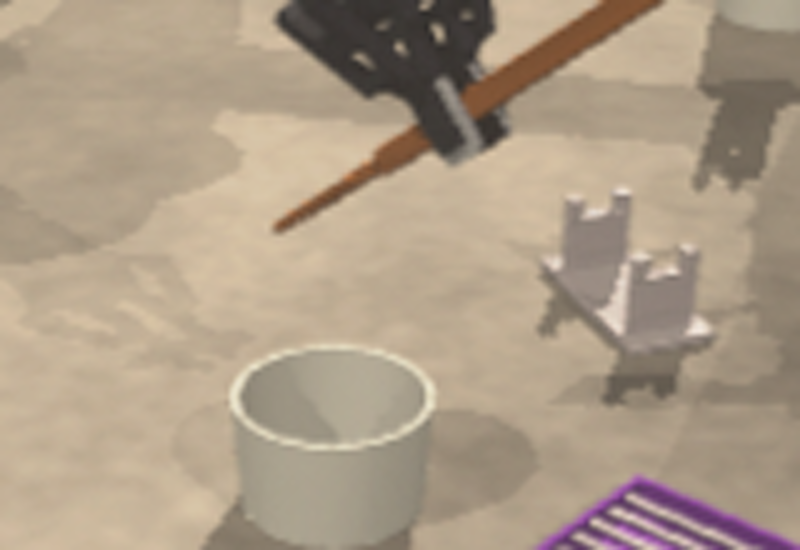

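The crop shows the tip's near corner at about s3 (256,176), which agrees with the model, and the pot mouth centred at about (266,209). I'll dip straight down, hold, and come back up.

```bash
python3 -m jog '[[0,[1,-0.8,0.1],[0,0,0]],[0,[3,-2.5,0.1],[0,0,0]],[0,[5,-4.2,0.1],[0,0,0]],[0,[7,-5.8,0.1],[0,0,0]],[0,[8.5,-7.1,0.1],[0,0,0]],[0,[9.5,-7.9,0.1],[0,0,0]],[0,[9.5,-7.9,0.1],[0,0,0]],[0,[9.5,-7.9,0.1],[0,0,0]],[0,[9.5,-7.9,0.1],[0,0,0]]]'
python3 - <<'E'
from h import *
np.set_printoptions(precision=4,suppress=True)
shot('scene','s4');t=T();print(t[:3,3]+.006*t[:3,0]-.127*t[:3,1])
cv2.imwrite('pics/c4.png',cv2.resize(cv2.imread('pics/s4.png')[130:250,200:360],(640,480),interpolation=2))
E
```

```text
time_s: 6.98
ee_pos: [0.5384, -0.0262, 0.1234]
eef_rot: [1.575, 0.873, 0.004]
force: [-0.4, -0.7, -0.7]
finger_gap: 0.171
[ 0.4449 -0.026   0.0371]
```

View pics/c4.png

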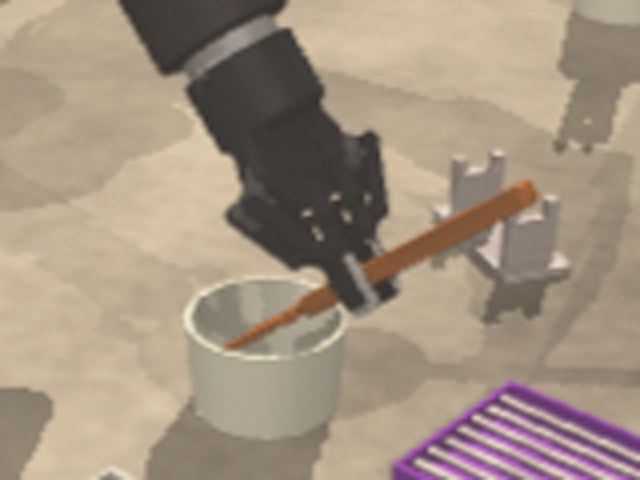

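The tip is inside the pot, at z 0.037 by the model (rim 0.065), with no contact force. Now I'll lift it straight out.

```bash
python3 -m jog '[[0,[-1,0.8,0],[0,0,0]],[0,[-3,2.5,0],[0,0,0]],[0,[-5,4.2,0],[0,0,0]],[0,[-7,5.8,0],[0,0,0]],[0,[-9,7.5,0],[0,0,0]],[0,[-10,8.4,0],[0,0,0]],[0,[-10.5,8.8,0],[0,0,0]],[0,[-10.5,8.8,0],[0,0,0]]]'
python3 - <<'E'
from h import *
np.set_printoptions(precision=4,suppress=True)
u=np.array([-1,0,0]);tr=np.array([.5265,-.2356,.15])
t=T();print(t[:3,3])
print('high',delta(goal(tr-.092*u+[0,0,.08],np.pi)));print('fin',delta(goal(tr-.092*u,np.pi)))
E
```

```text
time_s: 8.02
ee_pos: [0.5382, -0.0266, 0.26]
eef_rot: [1.575, 0.873, 0.004]
force: [0.8, -0.8, -0.2]
finger_gap: 0.172
[ 0.5382 -0.0266  0.26  ]
high (array([ 6.94,  4.65, 20.91]), array([-0.001, -0.003, -0.697]))
fin (array([13.07, -0.49, 20.93]), array([-0.001, -0.003, -0.697]))
```

```bash
python3 -m jog '[[0,[0.3,0.2,0.8],[0,0,-0.02]],[0,[1,0.8,3],[0,0,-0.1]],[0,[2,1.5,6],[0,0,-0.2]],[0,[3,2.2,9],[0,0,-0.3]],[0,[4,3,12],[0,0,-0.4]],[0,[5,3.6,15],[0,0,-0.5]],[0,[6,4.2,18],[0,0,-0.6]],[0,[6.7,4.5,20],[0,0,-0.67]],[0,[7,4.6,20.9],[0,0,-0.7]],[0,[8,3.8,20.9],[0,0,-0.7]],[0,[9.5,2.5,20.9],[0,0,-0.7]],[0,[11,1.2,20.9],[0,0,-0.7]],[0,[12.3,0.1,20.9],[0,0,-0.7]],[0,[13.1,-0.5,20.9],[0,0,-0.7]],[0,[13.1,-0.5,20.9],[0,0,-0.7]],[0,[13.1,-0.5,20.9],[0,0,-0.7]],[0,[13.1,-0.5,20.9],[0,0,-0.7]]]'
python3 - <<'E'
from h import *
np.set_printoptions(precision=4,suppress=True)
s=env.get_state();print(s['joint_positions'],s['joint_vel'])
t=T();print(t[:3,3]+.006*t[:3,0]-.092*t[:3,1],t[:3,1],t[:3,2])
shot('scene','s5');shot('top','t5')
a=cv2.imread('pics/t5.png')[60:340,130:500];b=cv2.imread('pics/s5.png')[60:340,100:470]
cv2.imwrite('pics/c5.png',cv2.resize(np.hstack([a,b]),(800,303)))
d=np.load('pics/s5.npz');P=np.linalg.inv(d['P']);o=t[:3,3]+.006*t[:3,0]
for k in(.127,.06,-.143):
    X=o-k*t[:3,1];q=P[:3,:3]@X+P[:3,3];print(k,q[:2]/q[2]*d['f']+[d['cx'],d['cy']])
E
```

```text
time_s: 10.15
ee_pos: [0.6189, -0.2354, 0.1567]
eef_rot: [-2.75, 1.568, 1.962]
force: [0.2, -0.7, -0.1]
finger_gap: 0.172
[-0.0635  0.2158  0.0966 -0.0026 -1.4529  1.6348] [ 0.002   0.0004 -0.002  -0.002   0.0001  0.0001]
[ 0.5269 -0.2355  0.1508] [ 1.      0.0002 -0.0011] [ 0.0002 -1.     -0.0026]
0.127 [213.8553 215.2633]
0.06 [237.2156 225.9906]
-0.143 [321.9963 264.9226]
```

View pics/c5.png

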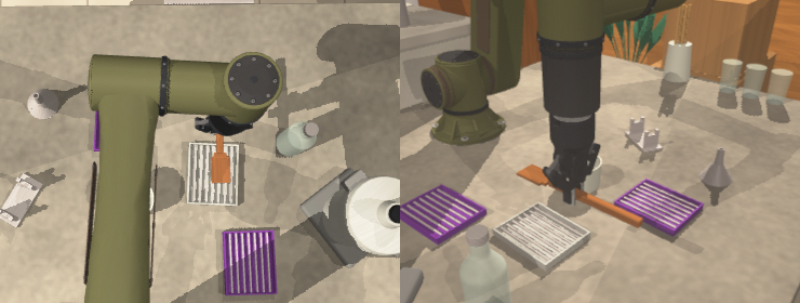

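View pics/s5.png

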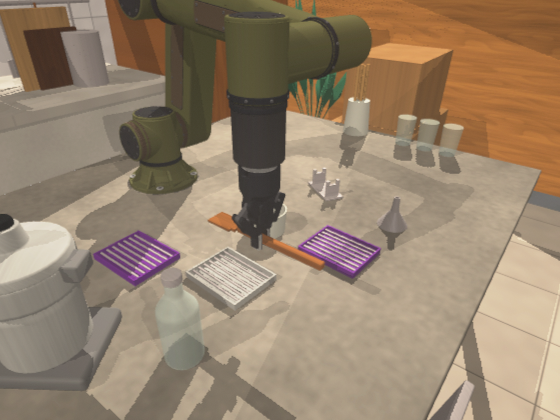

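```bash
python3 - <<'E'
from h import *
np.set_printoptions(precision=4,suppress=True)
for c,r in((334,207),(334,214),(334,221),(328,214),(340,214)):print('top',pt('t5',c,r))
for c,r in((215,218),(225,223),(290,252),(318,263)):print('sc',pt('s5',c,r))
for n in('sc1','s5'):print(n,pt(n,394,222),pt(n,180,320),pt(n,280,212))
E
```

```text
top [ 0.5456 -0.2358  0.1538]
top [ 0.5279 -0.2351  0.1538]
top [ 0.5099 -0.234   0.1576]
top [ 0.5283 -0.2202  0.1527]
top [ 0.5273 -0.2498  0.1563]
sc [ 0.5043 -0.2441  0.153 ]
sc [ 0.5342 -0.2452  0.153 ]
sc [ 0.6972 -0.243   0.1535]
sc [ 0.7566 -0.2408  0.1556]
sc1 [0.7388 0.1834 0.0225] [ 0.6388 -0.459   0.1186] [0.4781 0.0176 0.0344]
s5 [0.7381 0.1856 0.0211] [ 0.6378 -0.4583  0.1174] [0.4791 0.0164 0.0353]
```

The blade is level and centred over the tray at about 15 cm, and the loose objects haven't moved. I'll hand it in.

```bash
python3 -m jog '[[0,[0,0,0],[0,0,0]],[0,[0,0,0],[0,0,0]],[0,[0,0,0],[0,0,0]],[0,[0,0,0],[0,0,0]]]'; python3 -c "
from rig import env;print(env.close_job())"
```

```text
time_s: 10.75
ee_pos: [0.6188, -0.2354, 0.1563]
eef_rot: [-2.621, 1.568, 2.092]
force: [0.1, 0.3, -0.9]
finger_gap: 0.17
the job is handed in; nothing more can be done
None
```

I took the spatula off its rest, dipped the blade tip in the white pot, lifted it out, and handed the job in at 10.75 s with the gripper still holding it over the aluminium tray.

- **Dip:** the tip went about 28 mm below the pot's rim by the arm's pose, and the picture showed it inside the pot. I felt no contact force there.
- **Final hold:** the blade's middle was at about (0.527, -0.235), within about 1 mm of my estimate of the tray's centre, and about 0.15 m above the counter. Depth readings along the spatula differed by only a few millimetres, which is within the camera noise, so it was level.
- **Other objects:** depth readings on the pot, bottle and funnel agreed to about 2 mm before and after, so they had not moved.
- **Checks:** no check failed or disagreed.

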